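# Fit the cells in the portable amplifier and shut its battery cover

## Robot

A 6-joint arm with a two-finger parallel gripper is mounted at the origin on the work surface. World frame = base frame: x ahead of the robot, y to its left, z up, the work surface at z = 0. Lengths are in mm, angles in rad, forces in N, time in s.
With the tool pointing down it reaches from about 275 to 775 mm from the base axis. Payload 14.6 kg.
Tool frame: the origin (TCP) lies where the fingers leave the gripper's body, on its centre line; the fingertips stand 73 mm ahead of it and the grasp point (between the pads) lies 54 mm ahead of it (arm.nose_length is the distance from the TCP to the fingertips, in mm); z points along the fingers, y is the line along which they close (so a half turn about z gives the same grasp; the last joint's range is limited). The gripper opens to 85 mm and grips with 20 to 120 N. Pads are 22 mm wide; open, the fingers measure 114 mm over their backs; the gripper's body (76 mm by 85 mm) begins 54 mm behind the grasp point. The pads swing forward as they close: fully open they stand 13 mm farther back than shut.
Start: joints at [-1.34, 0.263, -0.048, 1.259, 0, 1.415], TCP at [197.552, -486.417, 303.878] pointing down, gripper open.
Joint ranges: [-2.65, 2.65], [-0.89, 1.7], [-1.18, 1.37], [-2.13, 2.11], [-1.35, 1.29], [-3.14, 3.14]. Speed limits (rad/s): [1.89, 1.89, 2.57, 2.79, 3.14, 3.14].

## Interface

Orientations are given as a unit quaternion [w, x, y, z].
In Python, from plant import status, eyes, job_done, arm gives the robot as it stands.
- The arm moves only by the tool move_arm, never from a script. Its argument "steps" is a list of rows, each an object with "claw": the closure in counts, from 0 (fully open) to 255 (shut); "offset": the shift along the tool's x, y, z in m, a list of three; "delta_rot": the turn, a rotation vector about the tool's x, y, z in degrees, a list of three. In form: [{"claw": claw, "offset": [tx, ty, tz], "delta_rot": [rx, ry, rz]}, ...]. A call has exactly 10 rows; each row shifts and turns the commanded pose from where the row before left it, along the tool's axes as they then stand; what a row does not reach is not made up. A row lasts 1/12 s, in which the tool goes at most 41.7 mm and 7.16 degrees, less where a joint would pass 70% of its speed; a pose out of reach is approached as far as the arm can. A call is refused whole if a number of a shift passes 0.0417 or a number of a turn 7.16, either way. A call with a gripper value outside its range is refused whole. The fingers move at their own pace and stop on an object; the grip force is fixed at half the most. Time passes only in rows, so rows that do not move let the fingers close, or fill a call up. It gives the time, the measured TCP pose, the force, the opening and the grip force at its end, in the units of the state.
- status.read_state(): the state, without advancing time (a new reading comes with each control period).
- eyes.get_image(name): name is "scene" or "top" or "wrist"; returns the picture (400x640x3 uint8, red, green, blue); there is no depth.
- eyes.camera_info(name): a dict with "camera_matrix" (3x3 intrinsics, pixels), "rvec" (rotation vector, rad) and "tvec" (3), from world to camera coordinates, as OpenCV has them; the wrist camera has in their place "tool_from_camera" (4x4, takes a point from camera to tool coordinates, whose origin is the TCP and whose axes are the flange's). Camera axes: x right, y down, z forward; pixel columns grow to the right and rows downward; lengths in mm; the calibration is good to about 2 mm. A picture is of the moment at which its call begins: read the wrist's pose just before it. camera_info takes no time and is no camera call.
- job_done(): hands the job in; it is judged then, once.
The state is a dict: "time_s": time; "q": joint angles; "joint_velocities": joint speeds; "effort": joint torques, N m; "tool_pos": TCP position; "eef_rot": TCP orientation; "wrist_force": force on the tool from outside, world axes, zero at the start; "ft_torque": the same for the moment, N m; "finger_gap": finger opening in mm; "finger_force": force on a finger pad.
Only numpy, scipy, OpenCV 4.12 (cv2) and the standard library are available. Lean on these libraries where they do the work, as an engineer would, in place of code of your own. Each camera call takes 0.05 s, during which the arm holds its last target. There are 200 camera calls.

## Task

The amplifier's sloping battery bay is only half loaded and its sliding cover is shut or barely open. Push the blue cell in the bay gently along its groove, fully home against the contact, lay the blue cell from the charger in the groove behind it with its copper-banded positive end towards the other cell, and leave the orange cover slid fully shut over them. Do not force the cells or drop them in from a height, and leave the grey cells in the charger, the yellow pedal and the blue tin where they are.

Things in the scene. Friction and masses are not known exactly. Their poses are not given: they have to be found in the camera images.
- amp: Small black amplifier fixed to the table, 250 mm along y, 185 high; origin on the table under the battery panel, z up, -x its side with the sloping panel. Panel from x = -54 (70 mm high) up to x = 77 (131 mm high); there the cabinet rises upright to 185 mm (handle to 213) and runs to x = 188. A gripper held upright over the bay meets this wall: lean it with the panel.
- bay: Battery bay in the panel, sloping 25 degrees. Origin on the panel surface (95 mm above the table) at the trough's inner end; x up the slope, y along the trough to its outer end, z square out of the panel. Panel: x -60 to 85, y -22 to 230 mm. Pocket: x -43 to 43, y 0 to 132, 57 deep; fixed 4 mm deck over y 0 to 56, open window y 56 to 132. Cover rails at x = +-47 to 53, 7 high, y 50 to 226.
- contact (a point): Brass contact plate, the stop at the inner end of the white V-groove (axes as bay; bay y = 0, on the cell axis). The groove runs along +y for 132 mm, walls at 50 degrees to the panel, tops at x = +-16, 33 mm below the panel. A cell in it has its axis 25 mm below the panel, at x = 0. Home, the inner cell's middle is at y = 31; y 61.5 to 132 is left for the outer cell (9 mm of play).
- cover (a joint): Slide of the orange cover, in m: 0 fully shut, grows to 0.082 fully open, moving along the bay's +y. About 2 N of friction; it stays where it is left. Starts 0 to 0.035. The cover is 85 mm along y, 94 along x, 4 thick, its upper face 5 mm above the panel; shut, it spans bay y 52 to 137.
- cover_rib (a point): Middle of the black finger rib at the centre of the orange cover (axes as bay). Rib 10 mm thick along y, 44 along x, 12 high; its middle is 6 mm above the cover's upper face, 11 mm above the panel. With the cover shut it stands at bay y = 94.5 mm.
- cell_a_center (a point): Middle, on the axis, of a size-D cell: 34 mm diameter, 61.5 long, 0.14 kg, blue jacket; its x axis runs along the cell to the positive end, which has a 13 mm copper band and a 10 mm steel nub (the cell may have rolled about x). Lies in the bay's groove, positive end to the contact, 14 to 28 mm short of home.
- cell_b_center (a point): Middle, on the axis, of a size-D cell: 34 mm diameter, 61.5 long, 0.14 kg, blue jacket; its x axis runs along the cell to the positive end, which has a 13 mm copper band and a 10 mm steel nub (the cell may have rolled about x). Lies in one of the charger's three bays; to be fitted.
- cell_b_plus (a point): Tip of the positive nub of the blue cell from the charger, 30.75 mm from its middle.
- grey_1_center (a point): Middle, on the axis, of a size-D cell: 34 mm diameter, 61.5 long, 0.14 kg, grey jacket; its x axis runs along the cell to the positive end, which has a 13 mm copper band and a 10 mm steel nub (the cell may have rolled about x). In another charger bay; to be left there.
- grey_2_center (a point): Middle, on the axis, of a size-D cell: 34 mm diameter, 61.5 long, 0.14 kg, grey jacket; its x axis runs along the cell to the positive end, which has a 13 mm copper band and a 10 mm steel nub (the cell may have rolled about x). In another charger bay; to be left there.
- charger: White three-bay charger fixed to the table, origin under its middle, z up. Base x -55 to 40, y -103 to 103 mm, top 22 high; black head x 34 to 62, 52 high. Cells lie along x, positive ends to the head, at y = -62, 0, 62, axis 39 mm above the table (28 mm gaps), between ribs 3.5 high, 11 to 15 mm either side of the axis; steel contacts 24 wide, 42 high at x -38 to -35.
- pedal_center (a point): Middle of a yellow effects pedal, 73 x 122 mm, 53 mm high, 0.45 kg, standing loose on the table in front of the amplifier; the point is 25 mm above its underside, z up. To be left alone.
- tin_center (a point): Middle of a blue tin with a brass lid, 74 mm diameter, 120 mm high, 0.35 kg, standing loose on the table between the amplifier and the charger; the point is half-way up, z up. To be left alone.
Not all that is in view belongs to the job. What is shaped like the part that bears cell_a_center but green or purple is not meant.

How it is judged:
By the outcome, as a careful person would: the job done as asked, in the order asked, and still so for the second after the job is handed in, with the robot touching nothing.
It also fails if it takes over 72 s, if anything falls off the work surface, if the arm or the gripper's body presses on something with over 40 N, if the wrist force passes 120 N, or if a joint passes its speed limit or range.

## Working session

There is one attempt and no reset: what is moved stays moved. The work goes in short steps, Python scripts to look and compute and a tool call to move; the robot and the scene stay as the last step left them, time stands still between calls to the robot, and variables do not carry over. Pictures are saved under pics/ and viewed, at most 12 in all, crops included, and the job is handed in when it is done.

Besides the shell and the picture viewer there is one more tool, called after "Emit:" as name(argument=value, ...) on one line, values as JSON. move_arm: Moves the arm, as the interface text tells. Its arguments: {"type":"object","properties":{"steps":{"type":"array","items":{"type":"object","properties":{"claw":{"type":"number"},"offset":{"type":"array","items":{"type":"number"}},"delta_rot":{"type":"array","items":{"type":"number"}}}}}},"required":["steps"]}

```bash
mkdir -p pics; python3 - <<'E'
from plant import status, eyes, arm
import cv2, numpy as np
s=status.read_state();print({k:np.round(v,3).tolist() for k,v in s.items()})
for n in ("scene","top","wrist"):
    im=eyes.get_image(n);cv2.imwrite(f"pics/{n}0.png",im[:,:,::-1]);c=eyes.camera_info(n)
    print(n,{k:np.round(v,4).tolist() for k,v in c.items()})
E
```

```text
{'time_s': 0.0, 'q': [-1.34, 0.264, -0.049, 1.259, -0.0, 1.415], 'joint_velocities': [0.0, -0.0, -0.001, 0.0, 0.001, -0.001], 'effort': [-0.001, -63.76, 38.456, 0.014, -0.0, 0.0], 'tool_pos': [197.505, -486.217, 303.426], 'eef_rot': [-0.001, 0.981, 0.192, -0.0], 'wrist_force': [0.354, -0.015, -0.354], 'ft_torque': [0.004, -0.006, -0.031], 'finger_force': 0.0, 'finger_gap': 85.537}
scene {'camera_matrix': [[412.0527, 0.0, 319.4963], [0.0, 412.0527, 194.7876], [0.0, 0.0, 1.0]], 'rvec': [1.9556, 1.1421, -0.6001], 'tvec': [-239.2745, -189.047, 1604.6378]}
top {'camera_matrix': [[401.6472, 0.0, 314.9075], [0.0, 401.6472, 199.8988], [0.0, 0.0, 1.0]], 'rvec': [2.1121, -2.1592, 0.1683], 'tvec': [13.94, 502.4859, 913.9713]}
wrist {'camera_matrix': [[310.2856, 0.0, 319.1598], [0.0, 310.2856, 194.7287], [0.0, 0.0, 1.0]], 'tool_from_camera': [[0.0001, -0.9562, -0.2928, 75.4231], [1.0, 0.0003, -0.0004, -0.5784], [0.0005, -0.2928, 0.9562, -71.3102], [0.0, 0.0, 0.0, 1.0]]}
```

View pics/top0.png

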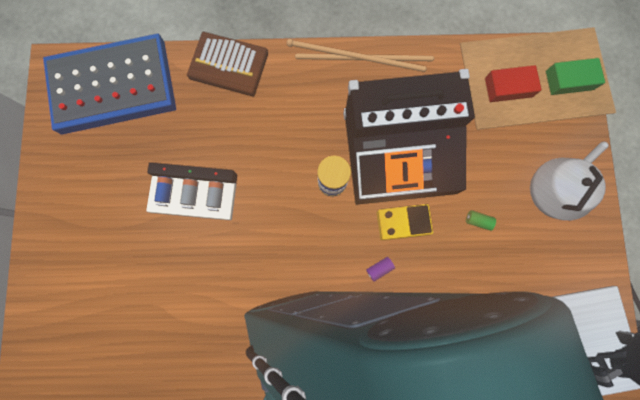

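View pics/scene0.png

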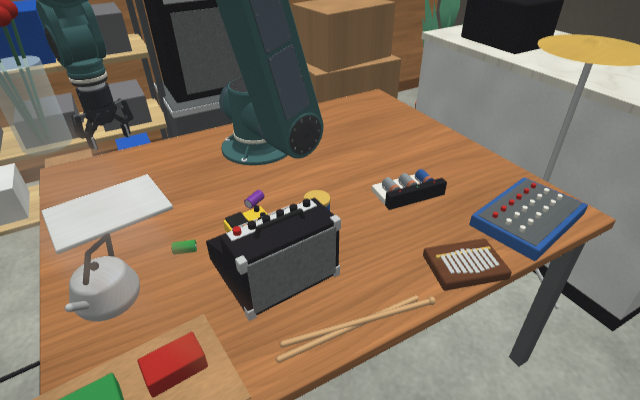

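The top view shows the amp at about (410,140), with the orange cover at about (405,171) and the blue cell just right of it at about (428,165). The charger is at (192,190) with its blue cell on the left at (163,190), the tin at (334,172) and the pedal at (405,221).

```bash
cat > h.py <<'E'
import numpy as np, cv2
from plant import status, eyes, arm
from scipy.spatial.transform import Rotation as R
def tool():
    s=status.read_state();w,x,y,z=s["eef_rot"];T=np.eye(4)
    T[:3,:3]=R.from_quat([x,y,z,w]).as_matrix();T[:3,3]=s["tool_pos"];return T
def cam(n):
    c=eyes.camera_info(n);K=np.array(c["camera_matrix"])
    if n=="wrist": return K,tool()@np.array(c["tool_from_camera"])
    M=np.eye(4);M[:3,:3]=cv2.Rodrigues(np.array(c["rvec"]))[0];M[:3,3]=np.ravel(c["tvec"]);return K,np.linalg.inv(M)
def ray(KC,uv):
    K,C=KC;uv=np.atleast_2d(uv).astype(float)
    d=np.c_[uv,np.ones(len(uv))]@np.linalg.inv(K).T@C[:3,:3].T
    return C[:3,3],d
def plane(KC,uv,p0,n):
    o,d=ray(KC,uv);n=np.array(n,float);t=((np.array(p0)-o)@n)/(d@n);return o+t[:,None]*d
def proj(KC,P):
    K,C=KC;P=np.atleast_2d(P);q=(P-C[:3,3])@C[:3,:3]@K.T;return q[:,:2]/q[:,2:]
E
python3 - <<'E'
from h import *
im=cv2.imread("pics/top0.png")
a=cv2.resize(im[65:245,310:490],None,fx=3.3,fy=3.3,interpolation=cv2.INTER_CUBIC)
b=cv2.resize(im[155:225,140:250],None,fx=1.8,fy=1.8)
o=np.zeros((594,792,3),np.uint8);o[:a.shape[0],:a.shape[1]]=a[:594];o[:126,594:792]=b
cv2.imwrite("pics/crop1.png",o)
hsv=cv2.cvtColor(im,cv2.COLOR_BGR2HSV);C=cam("top")
def comp(m,name,z):
    n,l,st,ce=cv2.connectedComponentsWithStats(m)
    for i in range(1,n):
        if st[i,4]>25: 
            r=cv2.minAreaRect(np.argwhere(l==i)[:,::-1].astype(np.float32)); bx=cv2.boxPoints(r)
            print(name,st[i],np.round(plane(C,bx,[0,0,z],[0,0,1])[:,:2]).tolist(),np.round(plane(C,ce[i],[0,0,z],[0,0,1])[0,:2]))
comp(cv2.inRange(hsv,(5,180,150),(14,255,255))[:260],"orange",100)
comp(cv2.inRange(hsv,(105,100,60),(125,255,255))[140:220]*1,"blue(crop)",39)
comp(cv2.inRange(hsv,(20,120,120),(32,255,255))[:260],"yellow",53)
m=cv2.inRange(hsv,(0,0,200),(180,40,255));m[:155]=0;m[225:]=0;m[:,250:]=0;comp(m,"white",22)
E
```

```text
orange [ 385  150   39   42 1069] [[600.0, -156.0], [603.0, -240.0], [512.0, -240.0], [509.0, -156.0]] [ 555. -197.]
blue(crop) [424  20   7  10  63] [[964.0, -287.0], [963.0, -302.0], [938.0, -300.0], [939.0, -285.0]] [ 952. -294.]
blue(crop) [155  43  12  18 152] [[872.0, 402.0], [919.0, 394.0], [914.0, 372.0], [866.0, 380.0]] [893. 387.]
yellow [318 156  33  33 829] [[568.0, 11.0], [622.0, -44.0], [565.0, -96.0], [513.0, -41.0]] [567. -43.]
yellow [377 204  56  36 956] [[475.0, -141.0], [487.0, -264.0], [415.0, -267.0], [404.0, -146.0]] [ 442. -187.]
white [ 147  176   87   43 1682] [[488.0, 411.0], [575.0, 407.0], [551.0, 201.0], [464.0, 208.0]] [511. 302.]
```

View pics/crop1.png

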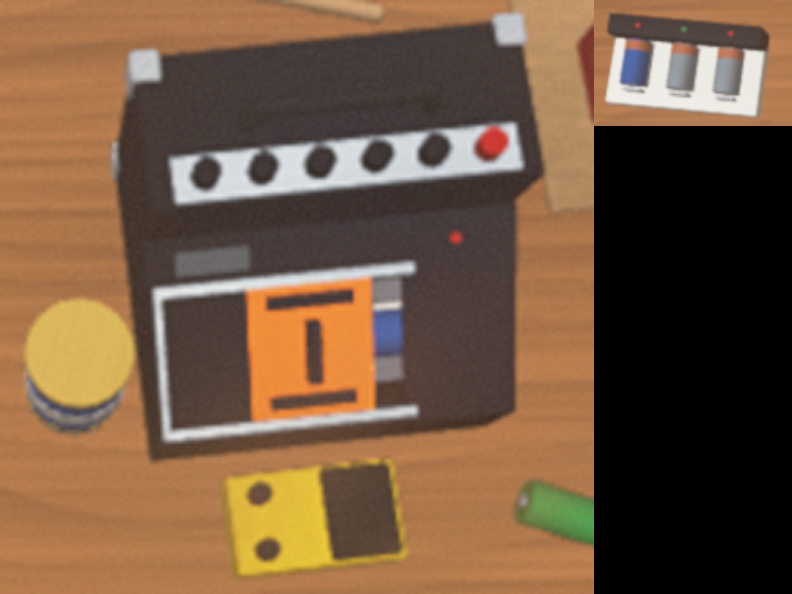

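The crop shows the cover about 20 mm open. The rail ends are at crop (416,266), (417,409), (154,291) and (164,437), scale 3.3, offset (310,65). The blue cell is visible just right of the cover, and the charger's blue cell has its copper end to the head.

```bash
cat >> h.py <<'E'
c25,s25=np.cos(np.radians(25)),np.sin(np.radians(25))
def bayframe(o,yaw):
    e=np.array([np.cos(yaw),np.sin(yaw),0]);y=np.array([-e[1],e[0],0]);z=np.array([0,0,1.])
    T=np.eye(4);T[:3,0]=c25*e+s25*z;T[:3,1]=y;T[:3,2]=-s25*e+c25*z;T[:3,3]=o;return T
def tooltgt(B,p,tip=None):
    "tool at bay point p (TCP), x=bay y, y=bay x, z=-bay z"
    T=np.eye(4);T[:3,0]=B[:3,1];T[:3,1]=B[:3,0];T[:3,2]=-B[:3,2];T[:3,3]=(B@np.r_[p,1])[:3];return T
def delta(T0,T1):
    D=np.linalg.inv(T0)@T1;print("shift mm",np.round(D[:3,3],1),"rot deg",np.round(np.degrees(R.from_matrix(D[:3,:3]).as_rotvec()),1))
def fitbay(KC,uv,P):
    from scipy.optimize import least_squares
    f=lambda v:(proj(KC,(np.c_[P,np.ones(len(P))]@bayframe([v[0],v[1],95],v[2]).T)[:,:3])-uv).ravel()
    r=least_squares(f,[540,-290,0.05]);print("fit",np.round(r.x,3),"res",np.round(r.fun,1));return r.x
E
python3 - <<'E'
from h import *
C=cam("top")
uv=np.array([[416,266],[417,409],[154,291],[164,437]])/3.3+[310,65]
P=np.array([[50,50,7],[-50,50,7],[50,226,7],[-50,226,7.]])
v=fitbay(C,uv,P);B=bayframe([v[0],v[1],95],v[2])
p=plane(C,[[405,171]],(B@[0,0,5,1])[:3],B[:3,2])[0];print("cover ctr bay",np.linalg.inv(B)@np.r_[p,1])
T0=tool();print(T0.round(2))
T=tooltgt(B,[0,110,210]);print(T.round(2));delta(T0,T)
E
```

```text
fit [ 5.67110e+02 -3.20892e+02  8.10000e-02] res [-0.3 -0.1  0.   0.2  0.2  0.4  0.1 -0.5]
cover ctr bay [ -0.86755586 119.97821738   5.           1.        ]
[[ 9.3000e-01  3.8000e-01 -0.0000e+00  1.9752e+02]
 [ 3.8000e-01 -9.3000e-01  0.0000e+00 -4.8627e+02]
 [ 0.0000e+00 -0.0000e+00 -1.0000e+00  3.0354e+02]
 [ 0.0000e+00  0.0000e+00  0.0000e+00  1.0000e+00]]
[[-8.0000e-02  9.0000e-01  4.2000e-01  4.6975e+02]
 [ 1.0000e+00  7.0000e-02  3.0000e-02 -2.1843e+02]
 [ 0.0000e+00  4.2000e-01 -9.1000e-01  2.8532e+02]
 [ 0.0000e+00  0.0000e+00  0.0000e+00  1.0000e+00]]
shift mm [ 353.  -145.7   18.4] rot deg [-21.6  15.8 -71.3]
```

```bash
cat >> h.py <<'E'
def rows(T0,T1,N):
    from scipy.linalg import fractional_matrix_power as fp
    D=np.real(fp(np.linalg.inv(T0)@T1,1/N))
    print(N,"rows of offset",np.round(D[:3,3]/1000,4).tolist(),"rot",np.round(np.degrees(R.from_matrix(D[:3,:3]).as_rotvec()),2).tolist())
    return D
V=[567.1,-320.9,0.081]
def B0(): return bayframe([V[0],V[1],95],V[2])
E
python3 - <<'E'
from h import *
T0=tool();T=tooltgt(B0(),[0,110,210])
D=rows(T0,T,14)
X=T0
for i in range(14): X=X@D; print(X[:3,3].round()) if i%3==0 else 0
E
```

```text
14 rows of offset [0.0284, 0.0051, 0.0038] rot [-1.54, 1.13, -5.09]
[ 226. -480.  300.]
[ 306. -448.  292.]
[ 376. -396.  289.]
[ 430. -327.  288.]
[ 463. -247.  286.]
```

Emit:
move_arm(steps=[{"claw": 255, "offset": [0.0284, 0.0051, 0.0038], "delta_rot": [-1.54, 1.13, -5.09]}, {"claw": 255, "offset": [0.0284, 0.0051, 0.0038], "delta_rot": [-1.54, 1.13, -5.09]}, {"claw": 255, "offset": [0.0284, 0.0051, 0.0038], "delta_rot": [-1.54, 1.13, -5.09]}, {"claw": 255, "offset": [0.0284, 0.0051, 0.0038], "delta_rot": [-1.54, 1.13, -5.09]}, {"claw": 255, "offset": [0.0284, 0.0051, 0.0038], "delta_rot": [-1.54, 1.13, -5.09]}, {"claw": 255, "offset": [0.0284, 0.0051, 0.0038], "delta_rot": [-1.54, 1.13, -5.09]}, {"claw": 255, "offset": [0.0284, 0.0051, 0.0038], "delta_rot": [-1.54, 1.13, -5.09]}, {"claw": 255, "offset": [0.0284, 0.0051, 0.0038], "delta_rot": [-1.54, 1.13, -5.09]}, {"claw": 255, "offset": [0.0284, 0.0051, 0.0038], "delta_rot": [-1.54, 1.13, -5.09]}, {"claw": 255, "offset": [0.0284, 0.0051, 0.0038], "delta_rot": [-1.54, 1.13, -5.09]}])

```text
time_s: 0.98
tool_pos: [430.6, -326.4, 287.5]
eef_rot: [0.109, 0.79, 0.592, 0.119]
wrist_force: [0.3, -0.6, 0.4]
finger_gap: -0.2
finger_force: 0.0
```

Emit:
move_arm(steps=[{"claw": 255, "offset": [0.0284, 0.0051, 0.0038], "delta_rot": [-1.54, 1.13, -5.09]}, {"claw": 255, "offset": [0.0284, 0.0051, 0.0038], "delta_rot": [-1.54, 1.13, -5.09]}, {"claw": 255, "offset": [0.0284, 0.0051, 0.0038], "delta_rot": [-1.54, 1.13, -5.09]}, {"claw": 255, "offset": [0.0284, 0.0051, 0.0038], "delta_rot": [-1.54, 1.13, -5.09]}, {"claw": 255, "offset": [0, 0, 0], "delta_rot": [0, 0, 0]}, {"claw": 255, "offset": [0, 0, 0], "delta_rot": [0, 0, 0]}, {"claw": 255, "offset": [0, 0, 0], "delta_rot": [0, 0, 0]}, {"claw": 255, "offset": [0, 0, 0], "delta_rot": [0, 0, 0]}, {"claw": 255, "offset": [0, 0, 0], "delta_rot": [0, 0, 0]}, {"claw": 255, "offset": [0, 0, 0], "delta_rot": [0, 0, 0]}])

```text
time_s: 1.82
tool_pos: [470.0, -219.8, 285.2]
eef_rot: [0.147, 0.663, 0.717, 0.159]
wrist_force: [0.3, 0.7, -0.1]
finger_gap: -0.0
finger_force: 0.0
```

```bash
python3 - <<'E'
from h import *
T0=tool();delta(T0,tooltgt(B0(),[0,110,210]));C=cam("wrist")
im=eyes.get_image("wrist")[:,:,::-1];cv2.imwrite("pics/w1.png",im)
np.savez("pics/w1.npz",K=C[0],C=C[1])
B=B0();P=np.array([[50,50,7],[-50,50,7],[50,226,7],[-50,226,7.]])
print(proj(C,(np.c_[P,np.ones(4)]@B.T)[:,:3]).round())
E
```

```text
shift mm [ 1.4 -0.1 -0.2] rot deg [ 0.   0.  -0.1]
[[370. 244.]
 [267. 244.]
 [380.  45.]
 [255.  45.]]
```

View pics/w1.png

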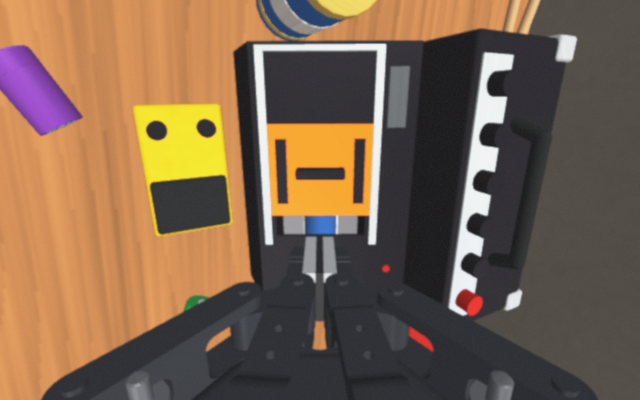

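The wrist view shows the rails at columns about 265 and 377. The orange cover spans rows 123–216, the rib is at (320,173), and the blue cell shows at rows 216–236.

```bash
python3 - <<'E'
from h import *
z=np.load("pics/w1.npz");C=(z["K"],z["C"]);im=cv2.imread("pics/w1.png");hsv=cv2.cvtColor(im,cv2.COLOR_BGR2HSV)
w=cv2.inRange(hsv,(0,0,190),(180,50,255));o=cv2.inRange(hsv,(8,180,150),(18,255,255))
B=B0();iB=np.linalg.inv(B)
def tobay(uv,zz): return ((np.c_[plane(C,uv,(B@[0,0,zz,1])[:3],B[:3,2]),np.ones(len(uv))])@iB.T)[:,:3]
L=[];Rr=[]
for r in range(60,240,10):
    c=np.flatnonzero(w[r]);l=c[(c>245)&(c<285)];q=c[(c>362)&(c<395)]
    L.append([l.mean(),r]);Rr.append([q.mean(),r])
a=tobay(np.array(L),7);b=tobay(np.array(Rr),7)
print("rail L",np.polyfit(a[:,1],a[:,0],1),"R",np.polyfit(b[:,1],b[:,0],1))
for cs,zz in ((slice(255,275),7),(slice(368,380),7)):
    rr=np.flatnonzero(w[:,cs].any(1));rr=rr[rr<260];print("rail y end",tobay(np.array([[265,rr.max()+.5],[265,rr.min()-.5]]),zz)[:,1])
rr=np.flatnonzero(o[:,300:340].sum(1)>255*20);print("cover y",tobay(np.array([[320,rr.max()+.5],[320,rr.min()-.5]]),5)[:,1])
k=(hsv[:,:,2]<70);k[:165]=0;k[182:]=0;k[:,:290]=0;k[:,350:]=0
v,u=np.nonzero(k);print("rib",u.min(),u.max(),v.min(),v.max(),tobay(np.array([[u.mean(),v.mean()]]),14))
bl=cv2.inRange(hsv,(100,120,80),(125,255,255));bl[:205]=0;bl[245:]=0;v,u=np.nonzero(bl[:, :400]);print("blue",u.min(),u.max(),v.min(),v.max(),tobay(np.array([[u.mean(),v.mean()]]),-10))
E
```

```text
rail L [-3.14439633e-03 -4.76822885e+01] R [-2.75837919e-03  5.19174538e+01]
rail y end [ 49.94344148 226.6153438 ]
rail y end [ 51.00874729 227.34644647]
cover y [ 80.12534567 164.36242535]
rib 297 343 169 178 [[  1.79630522 122.00109723  14.        ]]
blue 306 334 217 234 [[  1.88813349  62.69671453 -10.        ]]
```

```bash
sed -i 's/^V=.*/V=[568.9,-320.3,0.084]/' h.py; python3 - <<'E'
from h import *
T0=tool();T=tooltgt(B0(),[0,98,83]);delta(T0,T)
E
```

```text
shift mm [-10.3   1.3 127.5] rot deg [ 0.   0.1 -0.3]
```

Emit:
move_arm(steps=[{"claw": 255, "offset": [-0.0103, 0.0013, 0.02], "delta_rot": [0, 0.1, -0.3]}, {"claw": 255, "offset": [0, 0, 0.03], "delta_rot": [0, 0, 0]}, {"claw": 255, "offset": [0, 0, 0.03], "delta_rot": [0, 0, 0]}, {"claw": 255, "offset": [0, 0, 0.025], "delta_rot": [0, 0, 0]}, {"claw": 255, "offset": [0, 0, 0.015], "delta_rot": [0, 0, 0]}, {"claw": 255, "offset": [0, 0, 0.0075], "delta_rot": [0, 0, 0]}, {"claw": 255, "offset": [0, 0, 0], "delta_rot": [0, 0, 0]}, {"claw": 255, "offset": [0, 0, 0], "delta_rot": [0, 0, 0]}, {"claw": 255, "offset": [0.002, 0, 0], "delta_rot": [0, 0, 0]}, {"claw": 255, "offset": [0.003, 0, 0], "delta_rot": [0, 0, 0]}])

```text
time_s: 2.7
tool_pos: [525.5, -220.1, 171.4]
eef_rot: [0.147, 0.66, 0.719, 0.159]
wrist_force: [-0.4, -0.6, 0.2]
finger_gap: 0.3
finger_force: 0.0
```

Emit:
move_arm(steps=[{"claw": 255, "offset": [0.005, 0, 0], "delta_rot": [0, 0, 0]}, {"claw": 255, "offset": [0.008, 0, 0], "delta_rot": [0, 0, 0]}, {"claw": 255, "offset": [0.008, 0, 0], "delta_rot": [0, 0, 0]}, {"claw": 255, "offset": [0.008, 0, 0], "delta_rot": [0, 0, 0]}, {"claw": 255, "offset": [0.008, 0, 0], "delta_rot": [0, 0, 0]}, {"claw": 255, "offset": [0.008, 0, 0], "delta_rot": [0, 0, 0]}, {"claw": 255, "offset": [0.006, 0, 0], "delta_rot": [0, 0, 0]}, {"claw": 255, "offset": [0.004, 0, 0], "delta_rot": [0, 0, 0]}, {"claw": 255, "offset": [0.002, 0, 0], "delta_rot": [0, 0, 0]}, {"claw": 255, "offset": [0, 0, 0], "delta_rot": [0, 0, 0]}])

```text
time_s: 3.53
tool_pos: [520.6, -163.4, 170.4]
eef_rot: [0.147, 0.66, 0.719, 0.158]
wrist_force: [-0.5, -9.0, -0.0]
finger_gap: 0.3
finger_force: 4.4
```

```bash
python3 - <<'E'
from h import *
T0=tool();print((np.linalg.inv(B0())@T0[:,3]).round(1), status.read_state()["wrist_force"])
cv2.imwrite("pics/w2.png",eyes.get_image("wrist")[:,:,::-1])
E
```

```text
[  0.2 160.4  83.1   1. ] [-0.49393496 -9.01635854 -0.03140671]
```

View pics/w2.png

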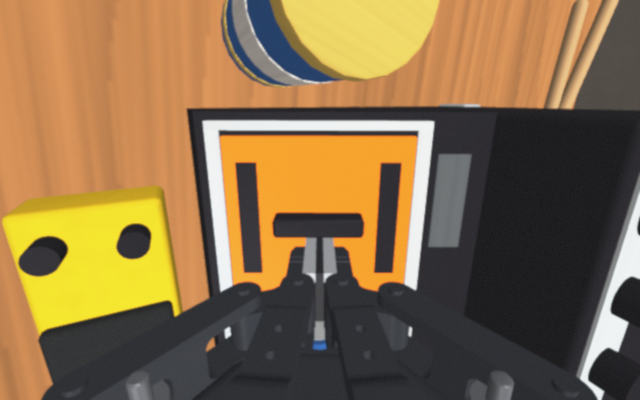

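The cover is now at or near full open: it almost reaches the end bar at row 130, with the fingers against the rib at (318,225). Next I back off and lift to see the window.

Emit:
move_arm(steps=[{"claw": 255, "offset": [-0.003, 0, 0], "delta_rot": [0, 0, 0]}, {"claw": 255, "offset": [-0.003, 0, 0], "delta_rot": [0, 0, 0]}, {"claw": 255, "offset": [-0.005, 0, -0.015], "delta_rot": [0, 0, 0]}, {"claw": 255, "offset": [-0.005, 0, -0.03], "delta_rot": [0, 0, 0]}, {"claw": 255, "offset": [0, 0, -0.03], "delta_rot": [0, 0, 0]}, {"claw": 255, "offset": [0, 0, -0.02], "delta_rot": [0, 0, 0]}, {"claw": 255, "offset": [0, 0, -0.01], "delta_rot": [0, 0, 0]}, {"claw": 255, "offset": [0, 0, 0], "delta_rot": [0, 0, 0]}, {"claw": 255, "offset": [0, 0, 0], "delta_rot": [0, 0, 0]}, {"claw": 255, "offset": [0, 0, 0], "delta_rot": [0, 0, 0]}])

```text
time_s: 4.42
tool_pos: [477.5, -182.4, 264.4]
eef_rot: [0.146, 0.66, 0.719, 0.159]
wrist_force: [-0.5, 0.6, 0.8]
finger_gap: -0.4
finger_force: 0.0
```

```bash
python3 - <<'E'
from h import *
C=cam("wrist");im=eyes.get_image("wrist")[:,:,::-1].copy();cv2.imwrite("pics/w3.png",im);np.savez("pics/w3.npz",K=C[0],C=C[1])
B=B0();iB=np.linalg.inv(B);hsv=cv2.cvtColor(im,cv2.COLOR_BGR2HSV)
print("tcp",(iB@tool()[:,3]).round(1))
def tobay(uv,zz): uv=np.atleast_2d(uv);return ((np.c_[plane(C,uv,(B@[0,0,zz,1])[:3],B[:3,2]),np.ones(len(uv))])@iB.T)[:,:3].round(1)
bl=cv2.inRange(hsv,(100,120,60),(125,255,255));n,l,st,ce=cv2.connectedComponentsWithStats(bl)
for i in range(1,n):
    if st[i,4]>40:
        x,y,w,h,a=st[i];print(st[i],tobay([[x,y],[x+w,y]],-25).tolist(),tobay([[x+w/2,y]],-8).tolist(),tobay([[x+w/2,y]],-16).tolist())
o=cv2.inRange(hsv,(8,180,150),(18,255,255));r=np.flatnonzero(o[:,250:400].sum(1)>255*20);print("cover",tobay([[320,r.max()],[320,r.min()]],5).tolist())
E
```

```text
tcp [ -0.5 145.1 187.    1. ]
[ 278    0   51   69 1006] [[-32.8, 297.3, -25.0], [8.1, 297.3, -25.0]] [[-11.5, 292.7, -8.0]] [[-11.9, 294.9, -16.0]]
[260   8  34  65 309] [[-47.5, 291.6, -25.0], [-20.1, 291.6, -25.0]] [[-31.7, 287.3, -8.0]] [[-32.7, 289.4, -16.0]]
cover [[1.2, 135.1, 5.0], [1.0, 219.2, 5.0]]
```

View pics/w3.png

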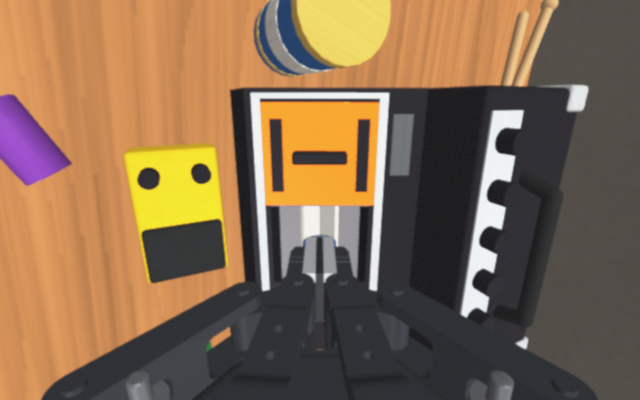

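The fully open cover ends at y≈135. The cell's end is visible at about (320,237) in the window, and the groove behind it is clear.

Emit:
move_arm(steps=[{"claw": 255, "offset": [-0.0166, 0.0005, 0.02], "delta_rot": [0, 0, 0]}, {"claw": 255, "offset": [-0.0165, 0, 0.02], "delta_rot": [0, 0, 0]}, {"claw": 255, "offset": [0, 0, 0.025], "delta_rot": [0, 0, 0]}, {"claw": 255, "offset": [0, 0, 0.025], "delta_rot": [0, 0, 0]}, {"claw": 255, "offset": [0, 0, 0.02], "delta_rot": [0, 0, 0]}, {"claw": 255, "offset": [0, 0, 0.015], "delta_rot": [0, 0, 0]}, {"claw": 255, "offset": [0, 0, 0.01], "delta_rot": [0, 0, 0]}, {"claw": 255, "offset": [0, 0, 0.005], "delta_rot": [0, 0, 0]}, {"claw": 255, "offset": [0, 0, 0], "delta_rot": [0, 0, 0]}, {"claw": 255, "offset": [0, 0, 0], "delta_rot": [0, 0, 0]}])

```text
time_s: 5.3
tool_pos: [539.9, -210.5, 138.9]
eef_rot: [0.147, 0.66, 0.719, 0.159]
wrist_force: [0.2, -0.6, 0.9]
finger_gap: -0.2
finger_force: 0.0
```

```bash
python3 - <<'E'
from h import *
z=np.load("pics/w3.npz");C=(z["K"],z["C"]);B=B0();iB=np.linalg.inv(B)
print("tcp",(iB@tool()[:,3]).round(1),status.read_state()["wrist_force"])
for zz in(-8,-25):print(iB@np.r_[plane(C,[[320,236.]],(B@[0,0,zz,1])[:3],B[:3,2])[0],1])
E
```

```text
tcp [  0.7 111.8  48.1   1. ] [ 0.23913644 -0.62512623  0.9474315 ]
[ 1.25592501 99.23907947 -8.          1.        ]
[  1.28536708  91.5050107  -25.           1.        ]
```

Emit:
move_arm(steps=[{"claw": 255, "offset": [-0.004, 0, 0], "delta_rot": [0, 0, 0]}, {"claw": 255, "offset": [-0.004, 0, 0], "delta_rot": [0, 0, 0]}, {"claw": 255, "offset": [-0.004, 0, 0], "delta_rot": [0, 0, 0]}, {"claw": 255, "offset": [-0.004, 0, 0], "delta_rot": [0, 0, 0]}, {"claw": 255, "offset": [-0.004, 0, 0], "delta_rot": [0, 0, 0]}, {"claw": 255, "offset": [-0.004, 0, 0], "delta_rot": [0, 0, 0]}, {"claw": 255, "offset": [-0.003, 0, 0], "delta_rot": [0, 0, 0]}, {"claw": 255, "offset": [-0.002, 0, 0], "delta_rot": [0, 0, 0]}, {"claw": 255, "offset": [-0.002, 0, 0], "delta_rot": [0, 0, 0]}, {"claw": 255, "offset": [-0.002, 0, 0], "delta_rot": [0, 0, 0]}])

```text
time_s: 6.13
tool_pos: [542.6, -242.2, 139.2]
eef_rot: [0.146, 0.66, 0.72, 0.161]
wrist_force: [-4.9, 14.9, 11.7]
finger_gap: -0.1
finger_force: 7.3
```

Emit:
move_arm(steps=[{"claw": 255, "offset": [-0.001, 0, 0], "delta_rot": [0, 0, 0]}, {"claw": 255, "offset": [-0.001, 0, 0], "delta_rot": [0, 0, 0]}, {"claw": 255, "offset": [-0.001, 0, 0], "delta_rot": [0, 0, 0]}, {"claw": 255, "offset": [-0.001, 0, 0], "delta_rot": [0, 0, 0]}, {"claw": 255, "offset": [0, 0, 0], "delta_rot": [0, 0, 0]}, {"claw": 255, "offset": [0, 0, 0], "delta_rot": [0, 0, 0]}, {"claw": 255, "offset": [0, 0, 0], "delta_rot": [0, 0, 0]}, {"claw": 255, "offset": [0, 0, 0], "delta_rot": [0, 0, 0]}, {"claw": 255, "offset": [0, 0, 0], "delta_rot": [0, 0, 0]}, {"claw": 255, "offset": [0, 0, 0], "delta_rot": [0, 0, 0]}])

```text
time_s: 6.97
tool_pos: [542.9, -246.2, 139.2]
eef_rot: [0.146, 0.66, 0.72, 0.161]
wrist_force: [-4.2, 13.6, 10.7]
finger_gap: 0.3
finger_force: 6.6
```

```bash
python3 - <<'E'
from h import *
T=tool();print("tcp",(np.linalg.inv(B0())@T[:,3]).round(1));s=status.read_state();print(B0()[:3,:3].T@s["wrist_force"],s["ft_torque"]);delta(T,tooltgt(B0(),[0,73,48]))
cv2.imwrite("pics/w4.png",eyes.get_image("wrist")[:,:,::-1])
E
```

```text
tcp [ 0.9 76.  48.4  1. ]
[ 1.74451801 13.92041352 11.01586763] [2.25670907 0.14716352 1.06082584]
shift mm [-3.  -0.9  0.4] rot deg [ 0.1 -0.2  0.1]
```

View pics/w4.png

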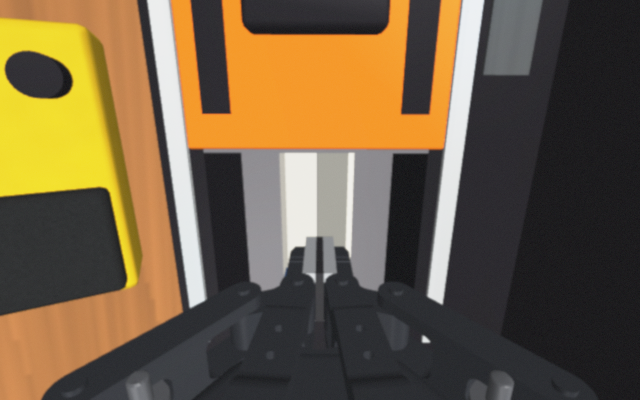

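The fingers are in the groove at about (318,255) and the window behind them is empty. I continue in 1 mm steps, lifting slightly to relieve the downward drag.

Emit:
move_arm(steps=[{"claw": 255, "offset": [0, 0, -0.0005], "delta_rot": [0, 0, 0]}, {"claw": 255, "offset": [0, 0, -0.0005], "delta_rot": [0, 0, 0]}, {"claw": 255, "offset": [-0.0005, 0, 0], "delta_rot": [0, 0, 0]}, {"claw": 255, "offset": [-0.0005, 0, 0], "delta_rot": [0, 0, 0]}, {"claw": 255, "offset": [0, 0, 0], "delta_rot": [0, 0, 0]}, {"claw": 255, "offset": [0, 0, 0], "delta_rot": [0, 0, 0]}, {"claw": 255, "offset": [0, 0, 0], "delta_rot": [0, 0, 0]}, {"claw": 255, "offset": [0, 0, 0], "delta_rot": [0, 0, 0]}, {"claw": 255, "offset": [0, 0, 0], "delta_rot": [0, 0, 0]}, {"claw": 255, "offset": [0, 0, 0], "delta_rot": [0, 0, 0]}])

```text
time_s: 7.85
tool_pos: [542.8, -248.5, 139.7]
eef_rot: [0.147, 0.66, 0.719, 0.159]
wrist_force: [-0.6, 0.6, -0.2]
finger_gap: 0.0
finger_force: 0.0
```

Emit:
move_arm(steps=[{"claw": 255, "offset": [-0.0005, 0, 0], "delta_rot": [0, 0, 0]}, {"claw": 255, "offset": [-0.0005, 0, 0], "delta_rot": [0, 0, 0]}, {"claw": 255, "offset": [0, 0, 0], "delta_rot": [0, 0, 0]}, {"claw": 255, "offset": [0, 0, 0], "delta_rot": [0, 0, 0]}, {"claw": 255, "offset": [0, 0, 0], "delta_rot": [0, 0, 0]}, {"claw": 255, "offset": [0, 0, 0], "delta_rot": [0, 0, 0]}, {"claw": 255, "offset": [0, 0, 0], "delta_rot": [0, 0, 0]}, {"claw": 255, "offset": [0, 0, 0], "delta_rot": [0, 0, 0]}, {"claw": 255, "offset": [0, 0, 0], "delta_rot": [0, 0, 0]}, {"claw": 255, "offset": [0, 0, 0], "delta_rot": [0, 0, 0]}])

```text
time_s: 8.68
tool_pos: [542.8, -249.4, 139.7]
eef_rot: [0.147, 0.66, 0.719, 0.159]
wrist_force: [-0.8, 1.1, -0.2]
finger_gap: -0.4
finger_force: 0.9
```

Emit:
move_arm(steps=[{"claw": 255, "offset": [-0.0005, 0, 0], "delta_rot": [0, 0, 0]}, {"claw": 255, "offset": [-0.0005, 0, 0], "delta_rot": [0, 0, 0]}, {"claw": 255, "offset": [0, 0, 0], "delta_rot": [0, 0, 0]}, {"claw": 255, "offset": [0, 0, 0], "delta_rot": [0, 0, 0]}, {"claw": 255, "offset": [0, 0, 0], "delta_rot": [0, 0, 0]}, {"claw": 255, "offset": [0, 0, 0], "delta_rot": [0, 0, 0]}, {"claw": 255, "offset": [0, 0, 0], "delta_rot": [0, 0, 0]}, {"claw": 255, "offset": [0, 0, 0], "delta_rot": [0, 0, 0]}, {"claw": 255, "offset": [0, 0, 0], "delta_rot": [0, 0, 0]}, {"claw": 255, "offset": [0, 0, 0], "delta_rot": [0, 0, 0]}])

```text
time_s: 9.52
tool_pos: [542.9, -250.4, 139.7]
eef_rot: [0.147, 0.66, 0.719, 0.159]
wrist_force: [0.3, 3.2, 0.2]
finger_gap: 0.3
finger_force: 1.3
```

Emit:
move_arm(steps=[{"claw": 255, "offset": [-0.0005, 0, 0], "delta_rot": [0, 0, 0]}, {"claw": 255, "offset": [-0.0005, 0, 0], "delta_rot": [0, 0, 0]}, {"claw": 255, "offset": [0, 0, 0], "delta_rot": [0, 0, 0]}, {"claw": 255, "offset": [0, 0, 0], "delta_rot": [0, 0, 0]}, {"claw": 255, "offset": [0, 0, 0], "delta_rot": [0, 0, 0]}, {"claw": 255, "offset": [0, 0, 0], "delta_rot": [0, 0, 0]}, {"claw": 255, "offset": [0, 0, 0], "delta_rot": [0, 0, 0]}, {"claw": 255, "offset": [0, 0, 0], "delta_rot": [0, 0, 0]}, {"claw": 255, "offset": [0, 0, 0], "delta_rot": [0, 0, 0]}, {"claw": 255, "offset": [0, 0, 0], "delta_rot": [0, 0, 0]}])

```text
time_s: 10.35
tool_pos: [542.9, -250.6, 139.7]
eef_rot: [0.146, 0.66, 0.719, 0.16]
wrist_force: [-0.1, 9.1, 3.3]
finger_gap: 0.2
finger_force: 4.2
```

```bash
python3 - <<'E'
from h import *
T=tool();print("tcp",(np.linalg.inv(B0())@T[:,3]).round(1));s=status.read_state();print(B0()[:3,:3].T@s["wrist_force"])
E
```

```text
tcp [ 0.7 71.6 49.   1. ]
[2.03296091 9.11786936 2.74708474]
```

The cell stalled against the contact (0.2 mm moved for 1 mm commanded, force up to 9 N), so it is home. I back off and lift.

Emit:
move_arm(steps=[{"claw": 255, "offset": [0.002, 0, 0], "delta_rot": [0, 0, 0]}, {"claw": 255, "offset": [0.004, 0, 0], "delta_rot": [0, 0, 0]}, {"claw": 255, "offset": [0.006, 0, -0.01], "delta_rot": [0, 0, 0]}, {"claw": 255, "offset": [0, 0, -0.03], "delta_rot": [0, 0, 0]}, {"claw": 255, "offset": [0, 0, -0.04], "delta_rot": [0, 0, 0]}, {"claw": 255, "offset": [0, 0, -0.035], "delta_rot": [0, 0, 0]}, {"claw": 255, "offset": [0, 0, -0.025], "delta_rot": [0, 0, 0]}, {"claw": 255, "offset": [0, 0, -0.01], "delta_rot": [0, 0, 0]}, {"claw": 255, "offset": [0, 0, 0], "delta_rot": [0, 0, 0]}, {"claw": 255, "offset": [0, 0, 0], "delta_rot": [0, 0, 0]}])

```text
time_s: 11.18
tool_pos: [478.5, -244.8, 276.1]
eef_rot: [0.147, 0.66, 0.719, 0.159]
wrist_force: [-1.1, -0.3, -1.2]
finger_gap: -0.1
finger_force: 0.0
```

```bash
cat >> h.py <<'E'
def down(p,yaw):
    T=np.eye(4);x=np.array([np.cos(yaw),np.sin(yaw),0]);T[:3,0]=x;T[:3,2]=[0,0,-1];T[:3,1]=np.cross([0,0,-1],x);T[:3,3]=p;return T
E
python3 - <<'E'
from h import *
T0=tool();print(T0[:3,3])
z=np.array([480,360,265]);T=down(z,np.radians(173.4))
D=rows(T0,T,20)
X=T0
for i in range(20): X=X@D; print(X[:3,3].round()) if i%3==0 else 0
B=B0();C=cam("wrist");hsv=cv2.cvtColor(eyes.get_image("wrist"),cv2.COLOR_RGB2HSV)
E
```

```text
[ 478.53322531 -244.75447991  276.13215231]
20 rows of offset [0.0242, 0.0218, 0.0043] rot [1.05, 0.86, -3.86]
[ 498. -219.  281.]
[ 546. -133.  293.]
[576. -40. 297.]
[586.  58. 297.]
[577. 156. 291.]
[548. 249. 281.]
[500. 334. 269.]
```

Emit:
move_arm(steps=[{"claw": 255, "offset": [0.0242, 0.0218, 0.0043], "delta_rot": [1.05, 0.86, -3.86]}, {"claw": 255, "offset": [0.0242, 0.0218, 0.0043], "delta_rot": [1.05, 0.86, -3.86]}, {"claw": 255, "offset": [0.0242, 0.0218, 0.0043], "delta_rot": [1.05, 0.86, -3.86]}, {"claw": 255, "offset": [0.0242, 0.0218, 0.0043], "delta_rot": [1.05, 0.86, -3.86]}, {"claw": 255, "offset": [0.0242, 0.0218, 0.0043], "delta_rot": [1.05, 0.86, -3.86]}, {"claw": 255, "offset": [0.0242, 0.0218, 0.0043], "delta_rot": [1.05, 0.86, -3.86]}, {"claw": 255, "offset": [0.0242, 0.0218, 0.0043], "delta_rot": [1.05, 0.86, -3.86]}, {"claw": 255, "offset": [0.0242, 0.0218, 0.0043], "delta_rot": [1.05, 0.86, -3.86]}, {"claw": 255, "offset": [0.0242, 0.0218, 0.0043], "delta_rot": [1.05, 0.86, -3.86]}, {"claw": 255, "offset": [0.0242, 0.0218, 0.0043], "delta_rot": [1.05, 0.86, -3.86]}])

```text
time_s: 12.07
tool_pos: [586.4, 59.9, 295.2]
eef_rot: [0.077, 0.381, 0.917, 0.084]
wrist_force: [0.9, -0.2, -0.1]
finger_gap: 0.2
finger_force: 0.0
```

Emit:
move_arm(steps=[{"claw": 105, "offset": [0.0242, 0.0218, 0.0043], "delta_rot": [1.05, 0.86, -3.86]}, {"claw": 105, "offset": [0.0242, 0.0218, 0.0043], "delta_rot": [1.05, 0.86, -3.86]}, {"claw": 105, "offset": [0.0242, 0.0218, 0.0043], "delta_rot": [1.05, 0.86, -3.86]}, {"claw": 105, "offset": [0.0242, 0.0218, 0.0043], "delta_rot": [1.05, 0.86, -3.86]}, {"claw": 105, "offset": [0.0242, 0.0218, 0.0043], "delta_rot": [1.05, 0.86, -3.86]}, {"claw": 105, "offset": [0.0242, 0.0218, 0.0043], "delta_rot": [1.05, 0.86, -3.86]}, {"claw": 105, "offset": [0.0242, 0.0218, 0.0043], "delta_rot": [1.05, 0.86, -3.86]}, {"claw": 105, "offset": [0.0242, 0.0218, 0.0043], "delta_rot": [1.05, 0.86, -3.86]}, {"claw": 105, "offset": [0.0242, 0.0218, 0.0043], "delta_rot": [1.05, 0.86, -3.86]}, {"claw": 105, "offset": [0.0242, 0.0218, 0.0043], "delta_rot": [1.05, 0.86, -3.86]}])

```text
time_s: 12.9
tool_pos: [478.8, 361.9, 264.0]
eef_rot: [-0.002, 0.055, 0.998, -0.001]
wrist_force: [0.5, -0.3, 1.1]
finger_gap: 50.1
finger_force: 0.0
```

Emit:
move_arm(steps=[{"claw": 105, "offset": [0, 0, 0], "delta_rot": [0, 0, 0]}, {"claw": 105, "offset": [0, 0, 0], "delta_rot": [0, 0, 0]}, {"claw": 105, "offset": [0, 0, 0], "delta_rot": [0, 0, 0]}, {"claw": 105, "offset": [0, 0, 0], "delta_rot": [0, 0, 0]}, {"claw": 105, "offset": [0, 0, 0], "delta_rot": [0, 0, 0]}, {"claw": 105, "offset": [0, 0, 0], "delta_rot": [0, 0, 0]}, {"claw": 105, "offset": [0, 0, 0], "delta_rot": [0, 0, 0]}, {"claw": 105, "offset": [0, 0, 0], "delta_rot": [0, 0, 0]}, {"claw": 105, "offset": [0, 0, 0], "delta_rot": [0, 0, 0]}, {"claw": 105, "offset": [0, 0, 0], "delta_rot": [0, 0, 0]}])

```text
time_s: 13.73
tool_pos: [480.0, 360.1, 266.0]
eef_rot: [-0.001, 0.057, 0.998, -0.0]
wrist_force: [-0.2, -0.5, 0.1]
finger_gap: 50.2
finger_force: 0.0
```

```bash
python3 - <<'E'
from h import *
C=cam("wrist");im=eyes.get_image("wrist")[:,:,::-1].copy();cv2.imwrite("pics/w5.png",im);np.savez("pics/w5.npz",K=C[0],C=C[1]);print(tool().round(3))
hsv=cv2.cvtColor(im,cv2.COLOR_BGR2HSV)
b=cv2.inRange(hsv,(105,120,50),(125,255,255));k=cv2.inRange(hsv,(4,90,80),(16,220,255))
for m,nm,z in((b,"blue",50),(k,"copper",50)):
    n,l,st,ce=cv2.connectedComponentsWithStats(m)
    for i in range(1,n):
        if 150<st[i,4]<20000: print(nm,st[i],plane(C,cv2.boxPoints(cv2.minAreaRect(np.argwhere(l==i)[:,::-1].astype(np.float32))),[0,0,z],[0,0,1])[:,:2].round().tolist())
E
```

```text
[[-9.93000e-01  1.14000e-01 -1.00000e-03  4.79992e+02]
 [ 1.14000e-01  9.93000e-01 -0.00000e+00  3.60164e+02]
 [ 1.00000e-03 -0.00000e+00 -1.00000e+00  2.65954e+02]
 [ 0.00000e+00  0.00000e+00  0.00000e+00  1.00000e+00]]
blue [ 317  205   30   47 1250] [[503.0, 356.0], [507.0, 384.0], [556.0, 380.0], [553.0, 350.0]]
blue [  0 244  27  43 282] [[509.0, 29.0], [503.0, 44.0], [551.0, 49.0], [558.0, 33.0]]
blue [  0 260  13  40 360] [[526.0, 24.0], [527.0, 36.0], [572.0, 17.0], [571.0, 4.0]]
blue [ 523  312   67   64 1555] [[665.0, 566.0], [634.0, 587.0], [717.0, 667.0], [752.0, 647.0]]
blue [429 349  31  31 602] [[734.0, 462.0], [690.0, 463.0], [694.0, 497.0], [738.0, 497.0]]
copper [197 246  34  18 372] [[539.0, 227.0], [537.0, 262.0], [553.0, 262.0], [556.0, 225.0]]
copper [268 248  22  16 231] [[550.0, 298.0], [546.0, 320.0], [559.0, 322.0], [564.0, 299.0]]
copper [315 250  33  14 331] [[551.0, 349.0], [555.0, 381.0], [570.0, 380.0], [566.0, 347.0]]
copper [ 255  282  129   69 6932] [[581.0, 281.0], [597.0, 416.0], [685.0, 411.0], [669.0, 266.0]]
copper [ 158  348   52   52 1535] [[727.0, 136.0], [651.0, 206.0], [682.0, 230.0], [762.0, 160.0]]
```

View pics/w5.png

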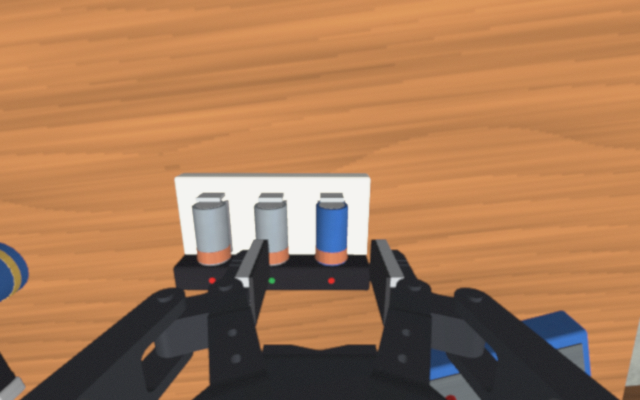

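The charger view shows the blue cell at (331,232), with its copper end (bottom, (331,257)) at the head. The grey cells are at (212,230) and (271,230). The cell centre is about (537,367), yaw −6.6°.

Emit:
move_arm(steps=[{"claw": 105, "offset": [-0.028, 0.0067, 0.01], "delta_rot": [0, 0, 0]}, {"claw": 105, "offset": [-0.0278, 0.0066, 0.02], "delta_rot": [0, 0, 0]}, {"claw": 105, "offset": [0, 0, 0.03], "delta_rot": [0, 0, 0]}, {"claw": 105, "offset": [0, 0, 0.03], "delta_rot": [0, 0, 0]}, {"claw": 105, "offset": [0, 0, 0.03], "delta_rot": [0, 0, 0]}, {"claw": 105, "offset": [0, 0, 0.02], "delta_rot": [0, 0, 0]}, {"claw": 105, "offset": [0, 0, 0.015], "delta_rot": [0, 0, 0]}, {"claw": 105, "offset": [0, 0, 0.01], "delta_rot": [0, 0, 0]}, {"claw": 105, "offset": [0, 0, 0.003], "delta_rot": [0, 0, 0]}, {"claw": 105, "offset": [0, 0, 0], "delta_rot": [0, 0, 0]}])

```text
time_s: 14.62
tool_pos: [536.6, 367.0, 97.6]
eef_rot: [-0.001, 0.057, 0.998, -0.0]
wrist_force: [0.9, 0.5, 0.6]
finger_gap: 50.1
finger_force: 0.0
```

Emit:
move_arm(steps=[{"claw": 135, "offset": [0, 0, 0], "delta_rot": [0, 0, 0]}, {"claw": 145, "offset": [0, 0, 0], "delta_rot": [0, 0, 0]}, {"claw": 150, "offset": [0, 0, 0], "delta_rot": [0, 0, 0]}, {"claw": 155, "offset": [0, 0, 0], "delta_rot": [0, 0, 0]}, {"claw": 160, "offset": [0, 0, 0], "delta_rot": [0, 0, 0]}, {"claw": 170, "offset": [0, 0, 0], "delta_rot": [0, 0, 0]}, {"claw": 180, "offset": [0, 0, 0], "delta_rot": [0, 0, 0]}, {"claw": 180, "offset": [0, 0, 0], "delta_rot": [0, 0, 0]}, {"claw": 180, "offset": [0, 0, 0], "delta_rot": [0, 0, 0]}, {"claw": 180, "offset": [0, 0, 0], "delta_rot": [0, 0, 0]}])

```text
time_s: 15.45
tool_pos: [537.0, 367.0, 99.1]
eef_rot: [0.0, 0.057, 0.998, 0.0]
wrist_force: [-1.5, -3.2, 10.6]
finger_gap: 32.2
finger_force: 58.6
```

Emit:
move_arm(steps=[{"claw": 180, "offset": [0, 0, -0.002], "delta_rot": [0, 0, 0]}, {"claw": 180, "offset": [0, 0, -0.005], "delta_rot": [0, 0, 0]}, {"claw": 180, "offset": [0, 0, -0.01], "delta_rot": [0, 0, 0]}, {"claw": 180, "offset": [0, 0, -0.02], "delta_rot": [0, 0, 0]}, {"claw": 180, "offset": [0, 0, -0.03], "delta_rot": [0, 0, 0]}, {"claw": 180, "offset": [0, 0, -0.035], "delta_rot": [0, 0, 0]}, {"claw": 180, "offset": [0, 0, -0.035], "delta_rot": [0, 0, 0]}, {"claw": 180, "offset": [0, 0, -0.03], "delta_rot": [0, 0, 0]}, {"claw": 180, "offset": [0, 0, -0.02], "delta_rot": [0, 0, 0]}, {"claw": 180, "offset": [0, 0, -0.01], "delta_rot": [0, 0, 0]}])

```text
time_s: 16.28
tool_pos: [537.2, 367.3, 299.1]
eef_rot: [0.001, 0.057, 0.998, 0.001]
wrist_force: [0.7, 0.9, -2.0]
finger_gap: 32.3
finger_force: 59.7
```

```bash
python3 - <<'E'
from h import *
s=status.read_state();print(s["wrist_force"],s["ft_torque"],s["finger_gap"],s["finger_force"])
C=cam("wrist");im=eyes.get_image("wrist")[:,:,::-1].copy();cv2.imwrite("pics/w6.png",im[150:400,150:490])
B=B0();T0=tool();print(T0[:3,3])
P=(B@[0,97,190,1])[:3]
D=rows(T0,tooltgt(B,[0,97,190]),21)
X=T0
for i in range(21): X=X@D; print(X[:3,3].round()) if i%3==0 else 0
E
```

```text
[ 0.66276886  0.94688329 -1.95157887] [-0.01527934 -0.0292791   0.00536491] 32.28739301580758 59.681591391563416
[537.36794774 367.35491854 299.6277838 ]
21 rows of offset [-0.0191, -0.0244, -0.0025] rot [-0.98, -0.81, 3.68]
[554. 341. 302.]
[591. 256. 309.]
[612. 166. 312.]
[614.  73. 312.]
[599. -19. 307.]
[ 567. -106.  297.]
[ 520. -184.  281.]
```

View pics/w6.png

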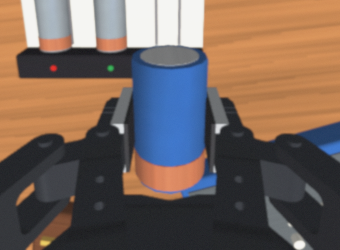

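The cell is held level between the pads: minus end at crop (169,57) facing the camera, copper band at (170,172). The greys are undisturbed.

```bash
python3 - <<'E'
from h import *
c=eyes.camera_info("wrist");K=np.array(c["camera_matrix"]);M=np.array(c["tool_from_camera"])
for uv,z in(((319,207),60),((319,340),43),((319,217),43)):
    print(plane((K,M),[uv],[0,0,z],[0,0,1])[0].round(1))
E
```

```text
[28.2  0.9 60. ]
[-29.1   0.9  43. ]
[29.9  0.9 43. ]
```

Emit:
move_arm(steps=[{"claw": 180, "offset": [-0.0191, -0.0244, -0.0025], "delta_rot": [-0.98, -0.81, 3.68]}, {"claw": 180, "offset": [-0.0191, -0.0244, -0.0025], "delta_rot": [-0.98, -0.81, 3.68]}, {"claw": 180, "offset": [-0.0191, -0.0244, -0.0025], "delta_rot": [-0.98, -0.81, 3.68]}, {"claw": 180, "offset": [-0.0191, -0.0244, -0.0025], "delta_rot": [-0.98, -0.81, 3.68]}, {"claw": 180, "offset": [-0.0191, -0.0244, -0.0025], "delta_rot": [-0.98, -0.81, 3.68]}, {"claw": 180, "offset": [-0.0191, -0.0244, -0.0025], "delta_rot": [-0.98, -0.81, 3.68]}, {"claw": 180, "offset": [-0.0191, -0.0244, -0.0025], "delta_rot": [-0.98, -0.81, 3.68]}, {"claw": 180, "offset": [-0.0191, -0.0244, -0.0025], "delta_rot": [-0.98, -0.81, 3.68]}, {"claw": 180, "offset": [-0.0191, -0.0244, -0.0025], "delta_rot": [-0.98, -0.81, 3.68]}, {"claw": 180, "offset": [-0.0191, -0.0244, -0.0025], "delta_rot": [-0.98, -0.81, 3.68]}])

```text
time_s: 17.17
tool_pos: [613.9, 70.4, 307.2]
eef_rot: [0.074, 0.37, 0.923, 0.08]
wrist_force: [0.2, -0.3, -0.9]
finger_gap: 32.1
finger_force: 59.7
```

Emit:
move_arm(steps=[{"claw": 180, "offset": [-0.0191, -0.0244, -0.0025], "delta_rot": [-0.98, -0.81, 3.68]}, {"claw": 180, "offset": [-0.0191, -0.0244, -0.0025], "delta_rot": [-0.98, -0.81, 3.68]}, {"claw": 180, "offset": [-0.0191, -0.0244, -0.0025], "delta_rot": [-0.98, -0.81, 3.68]}, {"claw": 180, "offset": [-0.0191, -0.0244, -0.0025], "delta_rot": [-0.98, -0.81, 3.68]}, {"claw": 180, "offset": [-0.0191, -0.0244, -0.0025], "delta_rot": [-0.98, -0.81, 3.68]}, {"claw": 180, "offset": [-0.0191, -0.0244, -0.0025], "delta_rot": [-0.98, -0.81, 3.68]}, {"claw": 180, "offset": [-0.0191, -0.0244, -0.0025], "delta_rot": [-0.98, -0.81, 3.68]}, {"claw": 180, "offset": [-0.0191, -0.0244, -0.0025], "delta_rot": [-0.98, -0.81, 3.68]}, {"claw": 180, "offset": [-0.0191, -0.0244, -0.0025], "delta_rot": [-0.98, -0.81, 3.68]}, {"claw": 180, "offset": [-0.0191, -0.0244, -0.0025], "delta_rot": [-0.98, -0.81, 3.68]}])

```text
time_s: 18.0
tool_pos: [499.5, -210.2, 270.6]
eef_rot: [0.14, 0.639, 0.742, 0.15]
wrist_force: [-0.1, -0.4, -1.1]
finger_gap: 32.2
finger_force: 59.7
```

Emit:
move_arm(steps=[{"claw": 180, "offset": [-0.0191, -0.0244, -0.0025], "delta_rot": [-0.98, -0.81, 3.68]}, {"claw": 180, "offset": [0, 0, 0], "delta_rot": [0, 0, 0]}, {"claw": 180, "offset": [0, 0, 0], "delta_rot": [0, 0, 0]}, {"claw": 180, "offset": [0, 0, 0], "delta_rot": [0, 0, 0]}, {"claw": 180, "offset": [0, 0, 0], "delta_rot": [0, 0, 0]}, {"claw": 180, "offset": [0, 0, 0], "delta_rot": [0, 0, 0]}, {"claw": 180, "offset": [0, 0, 0], "delta_rot": [0, 0, 0]}, {"claw": 180, "offset": [0, 0, 0], "delta_rot": [0, 0, 0]}, {"claw": 180, "offset": [0, 0, 0], "delta_rot": [0, 0, 0]}, {"claw": 180, "offset": [0, 0, 0], "delta_rot": [0, 0, 0]}])

```text
time_s: 18.83
tool_pos: [480.5, -231.5, 263.5]
eef_rot: [0.145, 0.661, 0.72, 0.156]
wrist_force: [0.4, 0.4, -0.9]
finger_gap: 32.1
finger_force: 59.9
```

```bash
python3 - <<'E'
from h import *
T0=tool();print((np.linalg.inv(B0())@T0[:,3]).round(1));delta(T0,tooltgt(B0(),[0,97,35]))
E
```

```text
[ -1.9  95.9 186.8   1. ]
shift mm [  1.3   3.  151.8] rot deg [-0.4  0.1  0.1]
```

Emit:
move_arm(steps=[{"claw": 180, "offset": [0.001, 0.0025, 0.02], "delta_rot": [-0.4, 0.1, 0.1]}, {"claw": 180, "offset": [0, 0, 0.03], "delta_rot": [0, 0, 0]}, {"claw": 180, "offset": [0, 0, 0.03], "delta_rot": [0, 0, 0]}, {"claw": 180, "offset": [0, 0, 0.025], "delta_rot": [0, 0, 0]}, {"claw": 180, "offset": [0, 0, 0.015], "delta_rot": [0, 0, 0]}, {"claw": 180, "offset": [0, 0, 0.01], "delta_rot": [0, 0, 0]}, {"claw": 180, "offset": [0, 0, 0.008], "delta_rot": [0, 0, 0]}, {"claw": 180, "offset": [0, 0, 0.005], "delta_rot": [0, 0, 0]}, {"claw": 180, "offset": [0, 0, 0], "delta_rot": [0, 0, 0]}, {"claw": 180, "offset": [0, 0, 0], "delta_rot": [0, 0, 0]}])

```text
time_s: 19.67
tool_pos: [542.7, -225.6, 135.4]
eef_rot: [0.147, 0.661, 0.719, 0.159]
wrist_force: [0.1, -0.0, -1.9]
finger_gap: 32.3
finger_force: 59.9
```

```bash
python3 - <<'E'
from h import *
T0=tool();print((np.linalg.inv(B0())@T0[:,3]).round(1),B0()[:3,:3].T@status.read_state()["wrist_force"]);delta(T0,tooltgt(B0(),[0,97,35]))
E
```

```text
[ 0.6 96.6 44.3  1. ] [-0.69187327 -0.04285887 -1.7819755 ]
shift mm [ 0.4 -0.6  9.3] rot deg [ 0.  0. -0.]
```

Emit:
move_arm(steps=[{"claw": 180, "offset": [0, 0, 0.002], "delta_rot": [0, 0, 0]}, {"claw": 180, "offset": [0, 0, 0.002], "delta_rot": [0, 0, 0]}, {"claw": 180, "offset": [0, 0, 0.001], "delta_rot": [0, 0, 0]}, {"claw": 180, "offset": [0, 0, 0.001], "delta_rot": [0, 0, 0]}, {"claw": 180, "offset": [0, 0, 0], "delta_rot": [0, 0, 0]}, {"claw": 180, "offset": [0, 0, 0], "delta_rot": [0, 0, 0]}, {"claw": 180, "offset": [0, 0, 0], "delta_rot": [0, 0, 0]}, {"claw": 180, "offset": [0, 0, 0], "delta_rot": [0, 0, 0]}, {"claw": 180, "offset": [0, 0, 0], "delta_rot": [0, 0, 0]}, {"claw": 180, "offset": [0, 0, 0], "delta_rot": [0, 0, 0]}])

```text
time_s: 20.5
tool_pos: [545.0, -225.5, 130.4]
eef_rot: [0.147, 0.661, 0.718, 0.159]
wrist_force: [-9.4, 1.3, 14.1]
finger_gap: 32.1
finger_force: 68.7
```

Emit:
move_arm(steps=[{"claw": 180, "offset": [0, 0, 0.0005], "delta_rot": [0, 0, 0]}, {"claw": 180, "offset": [0, 0, 0.0005], "delta_rot": [0, 0, 0]}, {"claw": 180, "offset": [0, 0, 0.0005], "delta_rot": [0, 0, 0]}, {"claw": 180, "offset": [0, 0, 0.0005], "delta_rot": [0, 0, 0]}, {"claw": 180, "offset": [0, 0, 0], "delta_rot": [0, 0, 0]}, {"claw": 180, "offset": [0, 0, 0], "delta_rot": [0, 0, 0]}, {"claw": 180, "offset": [0, 0, 0], "delta_rot": [0, 0, 0]}, {"claw": 180, "offset": [0, 0, 0], "delta_rot": [0, 0, 0]}, {"claw": 180, "offset": [0, 0, 0], "delta_rot": [0, 0, 0]}, {"claw": 180, "offset": [0, 0, 0], "delta_rot": [0, 0, 0]}])

```text
time_s: 21.33
tool_pos: [545.4, -225.4, 129.8]
eef_rot: [0.148, 0.661, 0.718, 0.159]
wrist_force: [-29.9, 3.7, 43.8]
finger_gap: 31.7
finger_force: 84.8
```

```bash
python3 - <<'E'
from h import *
T0=tool();print((np.linalg.inv(B0())@T0[:,3]).round(1),B0()[:3,:3].T@status.read_state()["wrist_force"])
E
```

```text
[ 0.7 96.5 38.1  1. ] [-8.24863645  6.19978908 52.18283366]
```

Contact came at z≈38.8 and the force rose quickly, so I relieve it before releasing.

Emit:
move_arm(steps=[{"claw": 180, "offset": [0, 0, -0.001], "delta_rot": [0, 0, 0]}, {"claw": 180, "offset": [0, 0, -0.001], "delta_rot": [0, 0, 0]}, {"claw": 180, "offset": [0, 0, -0.0006], "delta_rot": [0, 0, 0]}, {"claw": 180, "offset": [0, 0, 0], "delta_rot": [0, 0, 0]}, {"claw": 180, "offset": [0, 0, 0], "delta_rot": [0, 0, 0]}, {"claw": 180, "offset": [0, 0, 0], "delta_rot": [0, 0, 0]}, {"claw": 180, "offset": [0, 0, 0], "delta_rot": [0, 0, 0]}, {"claw": 180, "offset": [0, 0, 0], "delta_rot": [0, 0, 0]}, {"claw": 180, "offset": [0, 0, 0], "delta_rot": [0, 0, 0]}, {"claw": 180, "offset": [0, 0, 0], "delta_rot": [0, 0, 0]}])

```text
time_s: 22.17
tool_pos: [544.9, -225.5, 130.4]
eef_rot: [0.147, 0.661, 0.719, 0.159]
wrist_force: [-7.3, 0.1, 10.6]
finger_gap: 32.2
finger_force: 66.0
```

```bash
python3 - <<'E'
from h import *
T0=tool();print((np.linalg.inv(B0())@T0[:,3]).round(1),B0()[:3,:3].T@status.read_state()["wrist_force"])
cv2.imwrite("pics/w7.png",eyes.get_image("wrist")[:,:,::-1])
E
```

```text
[ 0.5 96.5 38.8  1. ] [-2.14216071  0.76340609 12.70454449]
```

View pics/w7.png

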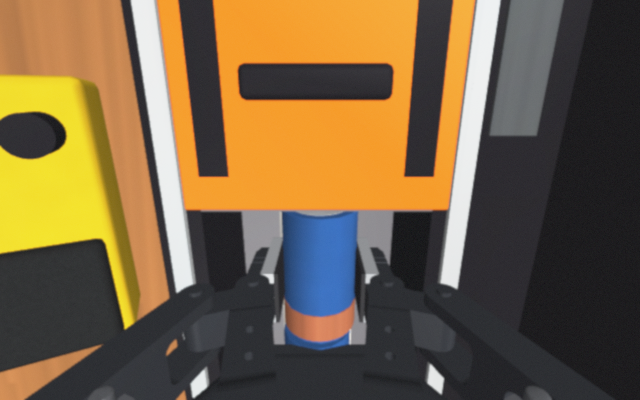

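The cell lies centred in the groove, with its copper band at (319,323) towards cell A's blue end just below it. Next I release gradually.

Emit:
move_arm(steps=[{"claw": 180, "offset": [0, 0, -0.0005], "delta_rot": [0, 0, 0]}, {"claw": 155, "offset": [0, 0, 0], "delta_rot": [0, 0, 0]}, {"claw": 150, "offset": [0, 0, 0], "delta_rot": [0, 0, 0]}, {"claw": 145, "offset": [0, 0, 0], "delta_rot": [0, 0, 0]}, {"claw": 140, "offset": [0, 0, 0], "delta_rot": [0, 0, 0]}, {"claw": 130, "offset": [0, 0, 0], "delta_rot": [0, 0, 0]}, {"claw": 120, "offset": [0, 0, 0], "delta_rot": [0, 0, 0]}, {"claw": 115, "offset": [0, 0, 0], "delta_rot": [0, 0, 0]}, {"claw": 115, "offset": [0, 0, 0], "delta_rot": [0, 0, 0]}, {"claw": 115, "offset": [0, 0, 0], "delta_rot": [0, 0, 0]}])

```text
time_s: 23.05
tool_pos: [544.7, -225.3, 130.4]
eef_rot: [0.146, 0.661, 0.719, 0.159]
wrist_force: [-0.8, 0.7, -0.5]
finger_gap: 47.0
finger_force: 0.0
```

Emit:
move_arm(steps=[{"claw": 115, "offset": [0, 0, -0.003], "delta_rot": [0, 0, 0]}, {"claw": 115, "offset": [0, 0, -0.008], "delta_rot": [0, 0, 0]}, {"claw": 115, "offset": [0, 0, -0.015], "delta_rot": [0, 0, 0]}, {"claw": 115, "offset": [0, 0, -0.025], "delta_rot": [0, 0, 0]}, {"claw": 115, "offset": [0, 0, -0.035], "delta_rot": [0, 0, 0]}, {"claw": 115, "offset": [0, 0, -0.03], "delta_rot": [0, 0, 0]}, {"claw": 115, "offset": [0, 0, -0.015], "delta_rot": [0, 0, 0]}, {"claw": 115, "offset": [0, 0, 0], "delta_rot": [0, 0, 0]}, {"claw": 115, "offset": [0, 0, 0], "delta_rot": [0, 0, 0]}, {"claw": 115, "offset": [0, 0, 0], "delta_rot": [0, 0, 0]}])

```text
time_s: 23.88
tool_pos: [489.3, -229.8, 248.7]
eef_rot: [0.146, 0.661, 0.719, 0.159]
wrist_force: [0.7, -0.3, -0.5]
finger_gap: 46.7
finger_force: 0.0
```

```bash
python3 - <<'E'
from h import *
C=cam("wrist");im=eyes.get_image("wrist")[:,:,::-1].copy();cv2.imwrite("pics/w8.png",im)
print((np.linalg.inv(B0())@tool()[:,3]).round(1))
B=B0()
for p in ([0,134,5],[0,127,-8],[0,66,-8],[0,61,-8]): print(p,proj(C,(B@np.r_[p,1])[:3]).round())
E
```

```text
[ -0.2  97.  169.2   1. ]
[0, 134, 5] [[318. 153.]]
[0, 127, -8] [[318. 159.]]
[0, 66, -8] [[318. 228.]]
[0, 61, -8] [[318. 234.]]
```

View pics/w8.png

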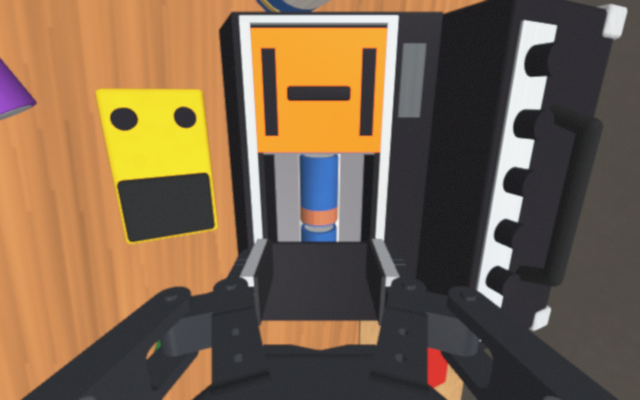

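Both cells lie end to end in the groove: B at rows 153–225 with its copper band at (319,217), A's end at about row 228. Now I close the cover from the far side of the rib.

Emit:
move_arm(steps=[{"claw": 255, "offset": [0.02, 0, 0], "delta_rot": [0, 0, 0]}, {"claw": 255, "offset": [0.035, 0, 0], "delta_rot": [0, 0, 0]}, {"claw": 255, "offset": [0.03, 0, 0], "delta_rot": [0, 0, 0]}, {"claw": 255, "offset": [0.016, 0, 0.015], "delta_rot": [0, 0, 0]}, {"claw": 255, "offset": [0, 0, 0.025], "delta_rot": [0, 0, 0]}, {"claw": 255, "offset": [0, 0, 0.025], "delta_rot": [0, 0, 0]}, {"claw": 255, "offset": [0, 0, 0.014], "delta_rot": [0, 0, 0]}, {"claw": 255, "offset": [0, 0, 0.005], "delta_rot": [0, 0, 0]}, {"claw": 255, "offset": [0, 0, 0], "delta_rot": [0, 0, 0]}, {"claw": 255, "offset": [0, 0, 0], "delta_rot": [0, 0, 0]}])

```text
time_s: 24.77
tool_pos: [516.3, -126.2, 173.0]
eef_rot: [0.146, 0.661, 0.719, 0.159]
wrist_force: [-0.4, -0.4, -0.0]
finger_gap: 0.1
finger_force: 0.0
```

Emit:
move_arm(steps=[{"claw": 255, "offset": [-0.003, 0, 0], "delta_rot": [0, 0, 0]}, {"claw": 255, "offset": [-0.004, 0, 0], "delta_rot": [0, 0, 0]}, {"claw": 255, "offset": [-0.006, 0, 0], "delta_rot": [0, 0, 0]}, {"claw": 255, "offset": [-0.008, 0, 0], "delta_rot": [0, 0, 0]}, {"claw": 255, "offset": [-0.01, 0, 0], "delta_rot": [0, 0, 0]}, {"claw": 255, "offset": [-0.012, 0, 0], "delta_rot": [0, 0, 0]}, {"claw": 255, "offset": [-0.012, 0, 0], "delta_rot": [0, 0, 0]}, {"claw": 255, "offset": [-0.012, 0, 0], "delta_rot": [0, 0, 0]}, {"claw": 255, "offset": [-0.01, 0, 0], "delta_rot": [0, 0, 0]}, {"claw": 255, "offset": [-0.006, 0, 0], "delta_rot": [0, 0, 0]}])

```text
time_s: 25.6
tool_pos: [523.5, -210.8, 173.0]
eef_rot: [0.147, 0.661, 0.718, 0.159]
wrist_force: [-0.2, 2.3, 2.5]
finger_gap: -0.3
finger_force: 1.1
```

```bash
python3 - <<'E'
from h import *
print((np.linalg.inv(B0())@tool()[:,3]).round(1),B0()[:3,:3].T@status.read_state()["wrist_force"])
E
```

```text
[  0.3 112.9  85.9   1. ] [1.09618833 2.34840437 2.24369215]
```

Emit:
move_arm(steps=[{"claw": 255, "offset": [-0.0005, 0, 0], "delta_rot": [0, 0, 0]}, {"claw": 255, "offset": [-0.0005, 0, 0], "delta_rot": [0, 0, 0]}, {"claw": 255, "offset": [-0.0005, 0, 0], "delta_rot": [0, 0, 0]}, {"claw": 255, "offset": [-0.0005, 0, 0], "delta_rot": [0, 0, 0]}, {"claw": 255, "offset": [0, 0, 0], "delta_rot": [0, 0, 0]}, {"claw": 255, "offset": [0, 0, 0], "delta_rot": [0, 0, 0]}, {"claw": 255, "offset": [0, 0, 0], "delta_rot": [0, 0, 0]}, {"claw": 255, "offset": [0, 0, 0], "delta_rot": [0, 0, 0]}, {"claw": 255, "offset": [0, 0, 0], "delta_rot": [0, 0, 0]}, {"claw": 255, "offset": [0, 0, 0], "delta_rot": [0, 0, 0]}])

```text
time_s: 26.43
tool_pos: [523.5, -210.9, 173.0]
eef_rot: [0.146, 0.661, 0.719, 0.159]
wrist_force: [-0.2, 0.4, 0.1]
finger_gap: 0.2
finger_force: 0.0
```

Emit:
move_arm(steps=[{"claw": 255, "offset": [-0.0005, 0, 0], "delta_rot": [0, 0, 0]}, {"claw": 255, "offset": [-0.0005, 0, 0], "delta_rot": [0, 0, 0]}, {"claw": 255, "offset": [0, 0, 0], "delta_rot": [0, 0, 0]}, {"claw": 255, "offset": [0, 0, 0], "delta_rot": [0, 0, 0]}, {"claw": 255, "offset": [0, 0, 0], "delta_rot": [0, 0, 0]}, {"claw": 255, "offset": [0, 0, 0], "delta_rot": [0, 0, 0]}, {"claw": 255, "offset": [0, 0, 0], "delta_rot": [0, 0, 0]}, {"claw": 255, "offset": [0, 0, 0], "delta_rot": [0, 0, 0]}, {"claw": 255, "offset": [0, 0, 0], "delta_rot": [0, 0, 0]}, {"claw": 255, "offset": [0, 0, 0], "delta_rot": [0, 0, 0]}])

```text
time_s: 27.27
tool_pos: [523.6, -212.0, 173.0]
eef_rot: [0.146, 0.661, 0.719, 0.159]
wrist_force: [-1.0, 1.9, 1.1]
finger_gap: 0.1
finger_force: 1.0
```

```bash
python3 - <<'E'
from h import *
print((np.linalg.inv(B0())@tool()[:,3]).round(1),B0()[:3,:3].T@status.read_state()["wrist_force"])
E
```

```text
[  0.3 111.7  86.    1. ] [-0.28760083  2.02658913  1.3834173 ]
```

Emit:
move_arm(steps=[{"claw": 255, "offset": [-0.0005, 0, 0], "delta_rot": [0, 0, 0]}, {"claw": 255, "offset": [-0.0005, 0, 0], "delta_rot": [0, 0, 0]}, {"claw": 255, "offset": [0, 0, 0], "delta_rot": [0, 0, 0]}, {"claw": 255, "offset": [0, 0, 0], "delta_rot": [0, 0, 0]}, {"claw": 255, "offset": [0, 0, 0], "delta_rot": [0, 0, 0]}, {"claw": 255, "offset": [0, 0, 0], "delta_rot": [0, 0, 0]}, {"claw": 255, "offset": [0, 0, 0], "delta_rot": [0, 0, 0]}, {"claw": 255, "offset": [0, 0, 0], "delta_rot": [0, 0, 0]}, {"claw": 255, "offset": [0, 0, 0], "delta_rot": [0, 0, 0]}, {"claw": 255, "offset": [0, 0, 0], "delta_rot": [0, 0, 0]}])

```text
time_s: 28.1
tool_pos: [523.7, -213.1, 173.1]
eef_rot: [0.147, 0.661, 0.719, 0.159]
wrist_force: [0.1, 0.2, 0.5]
finger_gap: 0.0
finger_force: 0.3
```

Emit:
move_arm(steps=[{"claw": 255, "offset": [-0.0005, 0, 0], "delta_rot": [0, 0, 0]}, {"claw": 255, "offset": [-0.0005, 0, 0], "delta_rot": [0, 0, 0]}, {"claw": 255, "offset": [0, 0, 0], "delta_rot": [0, 0, 0]}, {"claw": 255, "offset": [0, 0, 0], "delta_rot": [0, 0, 0]}, {"claw": 255, "offset": [0, 0, 0], "delta_rot": [0, 0, 0]}, {"claw": 255, "offset": [0, 0, 0], "delta_rot": [0, 0, 0]}, {"claw": 255, "offset": [0, 0, 0], "delta_rot": [0, 0, 0]}, {"claw": 255, "offset": [0, 0, 0], "delta_rot": [0, 0, 0]}, {"claw": 255, "offset": [0, 0, 0], "delta_rot": [0, 0, 0]}, {"claw": 255, "offset": [0, 0, 0], "delta_rot": [0, 0, 0]}])

```text
time_s: 28.93
tool_pos: [523.8, -213.9, 173.0]
eef_rot: [0.146, 0.661, 0.719, 0.159]
wrist_force: [0.2, 3.4, -0.2]
finger_gap: 0.3
finger_force: 1.6
```

Still moving (y≈109.8); I continue until it stalls.

Emit:
move_arm(steps=[{"claw": 255, "offset": [-0.0005, 0, 0], "delta_rot": [0, 0, 0]}, {"claw": 255, "offset": [-0.0005, 0, 0], "delta_rot": [0, 0, 0]}, {"claw": 255, "offset": [0, 0, 0], "delta_rot": [0, 0, 0]}, {"claw": 255, "offset": [0, 0, 0], "delta_rot": [0, 0, 0]}, {"claw": 255, "offset": [0, 0, 0], "delta_rot": [0, 0, 0]}, {"claw": 255, "offset": [0, 0, 0], "delta_rot": [0, 0, 0]}, {"claw": 255, "offset": [0, 0, 0], "delta_rot": [0, 0, 0]}, {"claw": 255, "offset": [0, 0, 0], "delta_rot": [0, 0, 0]}, {"claw": 255, "offset": [0, 0, 0], "delta_rot": [0, 0, 0]}, {"claw": 255, "offset": [0, 0, 0], "delta_rot": [0, 0, 0]}])

```text
time_s: 29.77
tool_pos: [523.8, -214.3, 172.9]
eef_rot: [0.146, 0.661, 0.719, 0.16]
wrist_force: [-0.2, 8.7, 3.0]
finger_gap: 0.0
finger_force: 4.1
```

Emit:
move_arm(steps=[{"claw": 255, "offset": [-0.0005, 0, 0], "delta_rot": [0, 0, 0]}, {"claw": 255, "offset": [-0.0005, 0, 0], "delta_rot": [0, 0, 0]}, {"claw": 255, "offset": [0, 0, 0], "delta_rot": [0, 0, 0]}, {"claw": 255, "offset": [0, 0, 0], "delta_rot": [0, 0, 0]}, {"claw": 255, "offset": [0, 0, 0], "delta_rot": [0, 0, 0]}, {"claw": 255, "offset": [0, 0, 0], "delta_rot": [0, 0, 0]}, {"claw": 255, "offset": [0, 0, 0], "delta_rot": [0, 0, 0]}, {"claw": 255, "offset": [0, 0, 0], "delta_rot": [0, 0, 0]}, {"claw": 255, "offset": [0, 0, 0], "delta_rot": [0, 0, 0]}, {"claw": 255, "offset": [0, 0, 0], "delta_rot": [0, 0, 0]}])

```text
time_s: 30.6
tool_pos: [523.7, -214.6, 172.9]
eef_rot: [0.145, 0.66, 0.719, 0.161]
wrist_force: [-1.0, 12.5, 4.6]
finger_gap: 0.1
finger_force: 6.6
```

Stalled with force rising to 12 N, so the cover is against its stop. I back off, lift clear and check.

Emit:
move_arm(steps=[{"claw": 255, "offset": [0.002, 0, 0], "delta_rot": [0, 0, 0]}, {"claw": 255, "offset": [0.003, 0, 0], "delta_rot": [0, 0, 0]}, {"claw": 255, "offset": [0.005, 0, -0.005], "delta_rot": [0, 0, 0]}, {"claw": 255, "offset": [0.01, 0, -0.02], "delta_rot": [0, 0, 0]}, {"claw": 255, "offset": [0.01, 0, -0.03], "delta_rot": [0, 0, 0]}, {"claw": 255, "offset": [0.01, 0, -0.03], "delta_rot": [0, 0, 0]}, {"claw": 255, "offset": [0.01, 0, -0.03], "delta_rot": [0, 0, 0]}, {"claw": 255, "offset": [0, 0, -0.01], "delta_rot": [0, 0, 0]}, {"claw": 255, "offset": [0, 0, 0], "delta_rot": [0, 0, 0]}, {"claw": 255, "offset": [0, 0, 0], "delta_rot": [0, 0, 0]}])

```text
time_s: 31.43
tool_pos: [467.2, -170.8, 286.7]
eef_rot: [0.147, 0.661, 0.718, 0.159]
wrist_force: [-0.1, -0.3, -0.7]
finger_gap: -0.3
finger_force: 0.0
```

```bash
python3 - <<'E'
from h import *
C=cam("wrist");im=eyes.get_image("wrist")[:,:,::-1].copy();hsv=cv2.cvtColor(im,cv2.COLOR_BGR2HSV);B=B0();iB=np.linalg.inv(B)
o=cv2.inRange(hsv,(8,180,150),(18,255,255))
for sl in(slice(260,290),slice(340,370)):
    r=np.flatnonzero(o[:,sl].sum(1)>255*15)
    print([(iB@np.r_[plane(C,[[320,v]],(B@[0,0,5,1])[:3],B[:3,2])[0],1])[1].round(1) for v in(r.min()-.5,r.max()+.5)])
a=cv2.resize(im,(480,300));b=cv2.resize(eyes.get_image("top")[60:260,100:500,::-1],(600,300));o=np.zeros((600,600,3),np.uint8);o[:300,:480]=a;o[300:]=b
cv2.imwrite("pics/w9.png",o);print(status.read_state()["wrist_force"])
E
```

```text
[np.float64(137.4), np.float64(136.4)]
[np.float64(137.4), np.float64(136.4)]
[ 0.11967954 -0.78258408 -0.92488441]
```

View pics/w9.png

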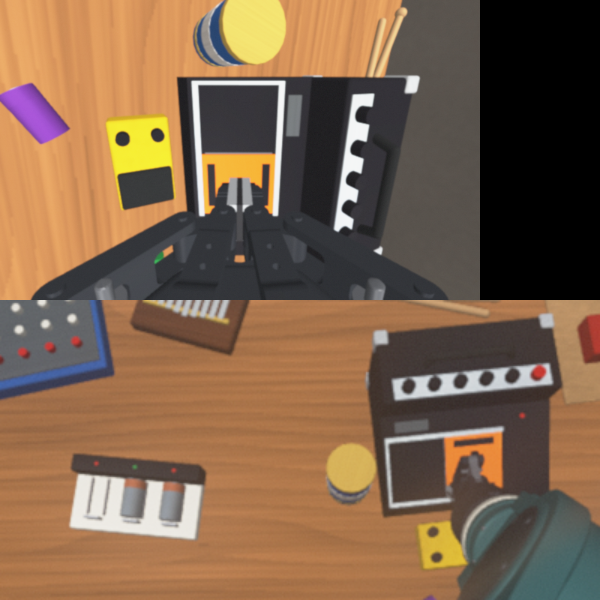

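The cover's outer edge reads y = 137.4, a travel of 81.8 mm from fully open (219.2), so it is shut. The grey cells, pedal and tin are in place, and the robot is clear.

```bash
python3 -c "
from plant import job_done
print(job_done())"
```

```text
the job is handed in; nothing more can be done
None
```

I pushed the inner cell home against the contact, laid the charger's blue cell behind it with its copper end towards it, slid the cover shut, and handed the job in at about 31 s; seating the second cell briefly pressed it into the groove with about 52 N before I backed off.

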